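# Key a bending mandrel in its V-block and clamp it

### The arm

A 6-joint arm with a two-finger parallel gripper is mounted at the origin on a cart in front of the work surface, level with it; the furniture and walls round the work are solid. World frame = base frame: x ahead of the robot, y to its left, z up, the work surface at z = 0. Lengths are in m, angles in rad, forces in N, time in s.
With the tool pointing down it reaches from about 0.25 to 0.725 m from the base axis. Payload 4 kg.
Tool frame: the origin (TCP) lies on the centre line of the jaws, within the pads' length; the fingertips stand 22 mm ahead of it and the grasp point (between the pads) lies 3 mm ahead of it; z points along the fingers, y is the line along which they close (so a half turn about z gives the same grasp; the last joint's range is limited). The gripper opens to 85 mm and grips with 20 to 120 N. Pads are 22 mm wide; open, the fingers measure 114 mm over their backs; the gripper's body (76 mm by 85 mm) begins 54 mm behind the grasp point. The pads swing forward as they close: fully open they stand 13 mm farther back than shut.
Start: joints at [1.247, 0.241, 0.005, 1.335, 0, 1.571], TCP at [0.159, 0.474, 0.253] pointing down, gripper open.
Joint ranges: [-2.72, 2.72], [-1.05, 1.87], [-1.09, 1.28], [-1.99, 2.15], [-1.42, 1.44], [-3.14, 3.14]. Speed limits (rad/s): [2.79, 2.79, 3.14, 3.14, 3.14, 3.14].

### API

Orientations are given as a unit quaternion [x, y, z, w].
In Python, from workcell import bot gives the robot as it stands.
- The arm moves only by the shell command python3 -m inch 'ROWS'. ROWS is JSON, one flat list of numbers, 7 for each row, row after row: the shift along the world's x, y, z in mm, then the turn, a rotation vector about the world's x, y, z in rad, then the opening in per cent of the stroke, from 0 (shut) to 100 (fully open). A call has 1 to 8 rows; each row is the pose to reach, as a shift and turn from the pose commanded when the call began; what a row does not reach only later rows make up. A row lasts 1/12 s, in which the tool goes at most 41.7 mm and 7.16 degrees, less where a joint would pass 70% of its speed; a pose out of reach is approached as far as the arm can. A call with a gripper value outside its range is refused whole. The fingers move at their own pace and stop on an object; the grip force is fixed at half the most. Time passes only in rows, so rows that repeat a pose let the fingers close. It gives the time, the measured TCP pose, the force, the opening and the grip force at its end, in the units of the state.
- bot.get_obs(): the state, without advancing time (a new reading comes with each control period).
- bot.camera(name): name is "scene" or "top"; returns the picture (400x640x3 uint8, blue, green, red); there is no depth.
- bot.camera_info(name): a dict with "intrinsics" (3x3 intrinsics, pixels), "distortion" ([k1, k2, p1, p2, k3] as OpenCV has them; the pictures are not rectified), "camera_from_world" (4x4, takes a point from world to camera coordinates). Camera axes: x right, y down, z forward; pixel columns grow to the right and rows downward; lengths in m; the calibration is good to about 2 mm. A picture is of the moment at which its call begins. camera_info takes no time and is no camera call.
- bot.job_done(): hands the job in; it is judged then, once.
Trained networks look in the newest picture that a camera, given by its name, has taken for a name from the list of things; names that differ only in an ending like _2 or _b are one class to them, and where a whole thing is asked for, a point or a joint stands for the part that bears it (a point fixed in the world has none). Each returns a list of dicts, best first, with "confidence" (0 to 1); they miss things now and then, are a little off and sometimes report something else, mostly with a low value. They report only what shows in the picture. A call takes as long as a camera call. They do not tell look-alikes from the thing itself.
- bot.silhouettes(camera, target): "mask" (400x640 bool, what is visible of it) and "uv" ([column, row] in pixels, amid what is visible of it).
- bot.spot_point(camera, target): "uv" ([column, row] in pixels: a listed point, or the origin of a listed thing).
The state is a dict: "clock": time; "joint_pos": joint angles; "joint_vel": joint speeds; "tau": joint torques, N m; "eef_pos": TCP position; "tool_rot": TCP orientation; "ft_force": force on the tool from outside, world axes, zero at the start; "ft_torque": the same for the moment, N m; "grip_width": finger opening in m; "grasp_force": force on a finger pad.
Only numpy, scipy, OpenCV 4.12 (cv2) and the standard library are available. Lean on these libraries where they do the work, as an engineer would, in place of code of your own. Each camera call takes 0.05 s, during which the arm holds its last target. There are 200 camera calls.

### The job

The bending mandrel was laid in its V-block anyhow, resting on its round side. Without lifting it out of the groove, roll it by a round end grip until the flat milled along its middle drops fully onto either face of the groove, so that it is keyed and sits lower, and then swing the hold-down arm over it and press the arm down until it rests on the keyed mandrel. Leave the steel cube, the jar and the test panel where they stand.

Things in the scene. Friction and masses are not known exactly. Their poses are not given: they have to be found in the camera images.
- vblock: Fixed grey V-block, base 140 (x) x 96 (y) x 16 mm; origin at the centre of its underside on the bench. y axis along the groove, +x roughly away from the robot, z up. Its cheeks reach x = +-42 mm, 58 mm up. Two hinge lugs (20 mm off the middle in y, 106 mm high) stand at x = -58 mm.
- mandrel_mid (a point): Centre of the loose steel mandrel (0.5 kg, 200 mm long) in the groove; y = its axis, z = outward normal of its flat. Middle 74 mm: radius 27 mm with one flat along it, 20 mm from the axis, 36 mm wide; starts with the flat upward, within 80 degrees either way. On its round this point is 68 mm above the block's underside; keyed 63 mm, 5 mm off to that side, flat facing 45 degrees below level.
- grip_left (a point): Middle of the round ribbed steel end grip (radius 24 mm, 43 to 99 mm from the mandrel's centre, overhanging the block) on the mandrel's own +y side; on its axis, 75 mm from mandrel_mid, axes the same. A collar (radius 31 mm, 37 to 43 mm from the centre) at either end of the middle keeps the mandrel from sliding endways. Let go within some 15 degrees of keyed, it drops home by its weight.
- grip_right (a point): Middle of the equal end grip on the mandrel's own -y side, on its axis, 75 mm from mandrel_mid; axes as mandrel_mid. A 10 mm pin stands 4 mm out of each end of the mandrel.
- clamp (a joint): Angle of the aluminium hold-down arm: 0 = level, pointing along block +x over the middle of the mandrel; 1.57 = upright; it opens towards the robot to 1.9. Starts open (1.5 to 1.85); its stiff hinge (0.15 N m) holds it where it is left. It reads about 0 when it rests on a keyed mandrel, but stops near 0.09 on one lying on its round.
- clamp_hinge (a point): Hinge axis of the hold-down arm (parallel to the block's y), 96.5 mm above the block's underside at block x = -58 mm. The arm's bar, 112 mm long, 22 mm wide, 10 mm thick, swings in the block's x-z plane; when level its underside is 6 mm below this axis and its top 4.5 mm above.
- clamp_end (a point): Top centre of the black button (22 mm across, 8 mm high) on the arm's outer side, 99 mm from the hinge; press here. With the arm level it is 12.5 mm above the hinge axis. z = away from the mandrel when the arm is down, x = along the arm away from the hinge.
- steel_block: Bystander: steel cube, 44 mm, origin under its centre.
- jar: Bystander: small jar with red-brown powder and a grey lid, 51 mm across, 70 mm high, origin under its centre.
- panel: Bystander: flat coated test panel, 34 x 70 x 8 mm, origin under its centre.
- groove (a point): Middle of the bottom line of the 90 degree V-groove, 30 mm above the block's underside; axes as vblock. Groove 66 mm long along y; its two faces, lined with slippery white plastic (friction about 0.1), rise at 45 degrees to x = +-33 mm, 33 mm above this point.
Not all that is in view belongs to the job. There is more than one size of the part that bears mandrel_mid; the job needs the larger.

How it is judged:
On the way:
1. the mandrel lies keyed: its flat rests fully on one groove face, the arm still open (angle between mandrel_mid's own z axis and vertical between 2.28 and 2.43 rad and z of mandrel_mid in the frame of vblock below 0.065 m and value of joint clamp above 0.5 rad), for 0.3 s.
At the end, for the whole second after the job is handed in: The mandrel lies in the groove with its flat on one groove face (flat's normal 45 degrees below level, within about 4 degrees; centre 63 mm above the block's underside, within 2 mm; not more than 12 mm off the block's middle endways), and the hold-down arm is down on it (joint below 0.04) (angle between mandrel_mid's own z axis and vertical between 2.28 and 2.43 rad and z of mandrel_mid in the frame of vblock between 0.061 and 0.065 m and y of mandrel_mid in the frame of vblock between -0.012 and 0.012 m and value of joint clamp below 0.04 rad); the robot touches nothing.
It fails at once if the mandrel is lifted more than 15 mm out of the groove (z of mandrel_mid in the frame of vblock above 0.083 m).
It fails at once if the steel cube is moved more than 30 mm (distance of steel_block from where it was at the start of the episode above 0.03 m).
It fails at once if the jar is moved more than 30 mm (distance of jar from where it was at the start of the episode above 0.03 m).
It fails at once if the test panel is moved more than 30 mm (distance of panel from where it was at the start of the episode above 0.03 m).
It also fails if it takes over 67 s, if anything falls off the work surface, if the arm or the gripper's body presses on something with over 40 N, if the wrist force passes 120 N, or if a joint passes its speed limit or range.

## Working session

There is one attempt and no reset: what is moved stays moved. The work goes in short steps, Python scripts to look and compute and a shell command to move; the robot and the scene stay as the last step left them, time stands still between calls to the robot, and variables do not carry over. Pictures are saved under pics/ and viewed, at most 10 in all, crops included, and the job is handed in when it is done.

```bash
mkdir -p pics; ls; cat > h.py <<'E'
from workcell import bot
import cv2, numpy as np
def ray(cam,uv):
    i=bot.camera_info(cam); K=np.array(i["intrinsics"]);d=np.array(i["distortion"]);T=np.array(i["camera_from_world"])
    n=cv2.undistortPoints(np.array([[uv]],float),K,d)[0,0]
    R=T[:3,:3]; return -R.T@T[:3,3], R.T@np.array([n[0],n[1],1.])
def atz(cam,uv,z):
    c,r=ray(cam,uv); return c+r*(z-c[2])/r[2]
def proj(cam,P):
    i=bot.camera_info(cam);T=np.array(i["camera_from_world"])
    return cv2.projectPoints(np.array(P,float).reshape(-1,3),cv2.Rodrigues(T[:3,:3])[0],T[:3,3],np.array(i["intrinsics"]),np.array(i["distortion"]))[0][:,0]
def tri(u1,u2):
    (c1,r1),(c2,r2)=ray("top",u1),ray("scene",u2)
    r1/=np.linalg.norm(r1);r2/=np.linalg.norm(r2)
    s=np.linalg.lstsq(np.c_[r1,-r2],c2-c1,rcond=None)[0]
    a,b=c1+s[0]*r1,c2+s[1]*r2
    return (a+b)/2,np.linalg.norm(a-b)
E
python3 - <<'E'
from h import *
np.set_printoptions(precision=4,suppress=True)
for c in("scene","top"):
    cv2.imwrite(f"pics/{c}0.png",bot.camera(c)); T=np.array(bot.camera_info(c)["camera_from_world"]); print(c,-T[:3,:3].T@T[:3,3])
    for t in("vblock","mandrel_mid","grip_left","grip_right","clamp_hinge","clamp_end","groove","steel_block","jar","panel"):
        print(t,[(np.round(d["uv"],1).tolist(),round(d["confidence"],2)) for d in bot.spot_point(c,t)])
print(bot.get_obs())
E
```

```text
pics
scene [-0.0144  0.1215  0.5415]
vblock [([315.8, 258.0], 0.81), ([294.5, 229.6], 0.49)]
mandrel_mid [([317.6, 232.3], 0.69)]
grip_left [([388.1, 207.6], 0.77), ([296.9, 251.4], 0.69)]
grip_right [([333.5, 214.7], 0.75), ([373.6, 227.4], 0.59)]
clamp_hinge []
clamp_end [([347.9, 185.3], 0.76), ([337.2, 214.9], 0.37)]
groove []
steel_block [([253.2, 253.7], 0.94)]
jar [([292.7, 232.2], 0.94)]
panel []
top [ 0.4496 -0.3925  0.9575]
vblock [([307.1, 202.8], 0.9)]
mandrel_mid [([386.5, 211.4], 0.98), ([305.2, 203.8], 0.62), ([315.2, 162.2], 0.25)]
grip_left [([277.2, 212.0], 0.92), ([404.7, 202.2], 0.77)]
grip_right [([334.6, 196.3], 0.87), ([367.7, 219.4], 0.85)]
clamp_hinge [([308.0, 205.2], 0.68)]
clamp_end [([308.5, 233.4], 0.68)]
groove [([306.1, 203.1], 0.95)]
steel_block [([269.8, 166.3], 0.88)]
jar [([311.0, 163.3], 0.86), ([306.7, 258.5], 0.19)]
panel [([307.5, 259.6], 0.87), ([310.0, 231.9], 0.15)]
{'clock': 1.1, 'joint_pos': array([1.247 , 0.2406, 0.005 , 1.3352, 0.    , 1.5708]), 'joint_vel': array([-0.0015, -0.0001,  0.0001,  0.0002,  0.0007, -0.0026]), 'tau': array([  0.0001, -37.2225,  25.2694,   0.0014,   0.    ,   0.    ]), 'eef_pos': array([0.1591, 0.474 , 0.2533]), 'tool_rot': array([ 0.1612,  0.9869, -0.    , -0.    ]), 'ft_force': array([0.4928, 0.3317, 0.1337]), 'ft_torque': array([-0.0671,  0.0547,  0.0077]), 'grasp_force': 0.0, 'grip_width': 0.08560228786111772}
```

```bash
python3 - <<'E'
import cv2
a=cv2.imread("pics/scene0.png");b=cv2.imread("pics/top0.png")
cv2.imwrite("pics/s1.png",cv2.resize(a[120:320,200:460],None,fx=3,fy=3,interpolation=cv2.INTER_CUBIC))
cv2.imwrite("pics/t1.png",cv2.resize(b[130:290,220:430],None,fx=3.7,fy=3.7,interpolation=cv2.INTER_CUBIC))
E
```

```text
(no output)
```

View pics/s1.png

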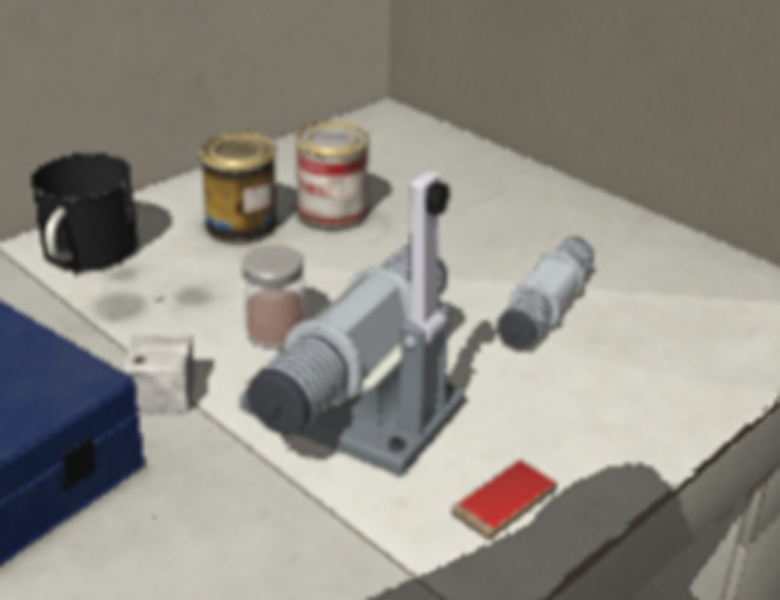

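View pics/t1.png

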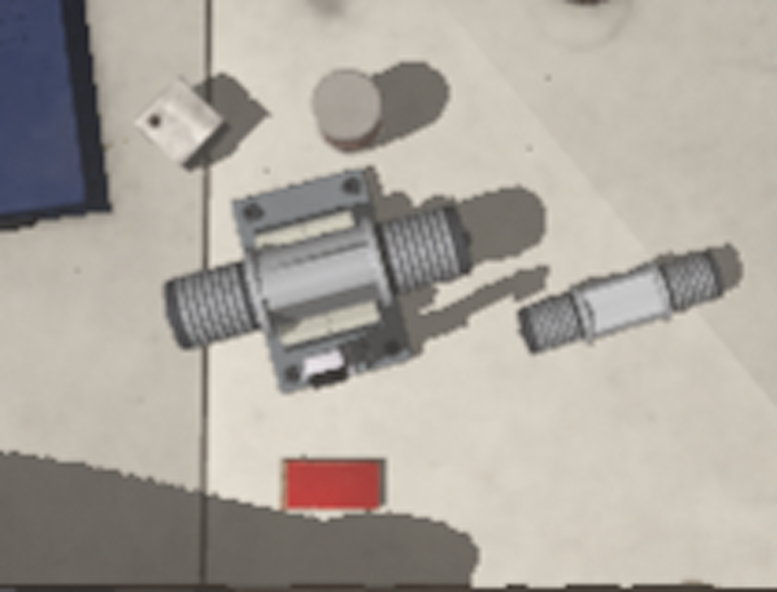

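View pics/top0.png

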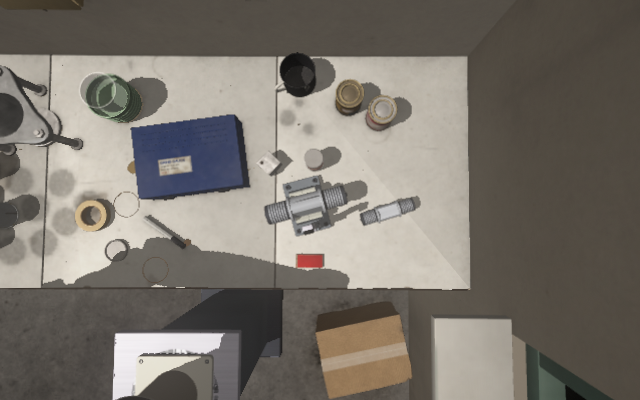

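The scene view shows the large mandrel in the V-block at about (317,232). Its flat looks turned towards the robot and lugs side, and the clamp stands upright. The top view shows grip ends at (277,212) and (335,196), the cube (270,166), the jar (311,163), the panel (308,260) and the smaller decoy at (387,211).

```bash
python3 - <<'E'
from h import *
np.set_printoptions(precision=4,suppress=True)
a=atz("top",(277.2,212),.068);b=atz("top",(334.6,196.3),.068);print(a,b,np.linalg.norm(a-b))
print("tri mid",tri((305.2,203.8),(317.6,232.3)),"ends",tri((277.2,212),(296.9,251.4)),tri((334.6,196.3),(333.5,214.7)))
print("clampend",tri((308.5,233.4),(347.9,185.3)), "groove",atz("top",(306.1,203.1),.03),"blk",atz("top",(307.1,202.8),0))
for n,u in dict(cube=(269.8,166.3),jar=(311,163.3),panel=(307.5,259.6)).items(): print(n,atz("top",u,0))
# base corners from top crop
for u in [(233,200),(372,168),(410,352),(283,390)]:
    print("corner",atz("top",(220+u[0]/3.7,130+u[1]/3.7),.016))
E
```

```text
[ 0.4583 -0.2652  0.068 ] [ 0.4971 -0.4048  0.068 ] 0.14488733938210915
tri mid (array([ 0.4779, -0.3337,  0.0639]), np.float64(0.002060124873086415)) ends (array([ 0.4593, -0.2631,  0.0603]), np.float64(0.0026933612300551646)) (array([ 0.4978, -0.4041,  0.0686]), np.float64(0.0020273021619093396))
clampend (array([ 0.4122, -0.35  ,  0.199 ]), np.float64(0.0022382760172883574)) groove [ 0.4816 -0.333   0.03  ] blk [ 0.4834 -0.3337  0.    ]
cube [ 0.5793 -0.2347  0.    ]
jar [ 0.5876 -0.3433  0.    ]
panel [ 0.3356 -0.3357  0.    ]
corner [ 0.5311 -0.272   0.016 ]
corner [ 0.5538 -0.369   0.016 ]
corner [ 0.4256 -0.396   0.016 ]
corner [ 0.399  -0.3079  0.016 ]
```

```bash
cat >> h.py <<'E'
C=np.array([.479,-.334,0]);yaw=.267
X=np.array([np.cos(yaw),np.sin(yaw),0]);Y=np.array([-np.sin(yaw),np.cos(yaw),0]);Z=np.array([0,0,1.])
E
python3 - <<'E'
from h import *
ims={c:cv2.imread(f"pics/{c}0.png") for c in("scene","top")}
for ph in range(-80,125,5):
    p=np.radians(ph); row=[ph]
    for c in ims:
        pts=[C+.068*Z+.027*(-np.sin(p)*X+np.cos(p)*Z)+y*Y for y in np.linspace(.02,.033,8)] 
        uv=proj(c,pts); g=cv2.cvtColor(ims[c],cv2.COLOR_BGR2GRAY)
        v=cv2.remap(g,uv[:,0].astype(np.float32),uv[:,1].astype(np.float32),cv2.INTER_LINEAR).ravel()
        row+= [c,np.round(uv.mean(0),1).tolist(),int(v.mean())]
    print(*row)
o=[]
for c,(x0,y0,w,h) in dict(scene=(275,180,80,90),top=(260,175,90,65)).items():
    o.append(cv2.resize(ims[c][y0:y0+h,x0:x0+w],(400,450) if c=="scene" else (400,289),interpolation=cv2.INTER_LANCZOS4))
o[1]=cv2.copyMakeBorder(o[1],0,161,0,0,0)
cv2.imwrite("pics/z1.png",np.hstack(o))
E
```

```text
-80 scene [299.6, 230.9] 164 top [292.0, 195.8] 140
-75 scene [299.8, 230.1] 169 top [292.0, 196.0] 133
-70 scene [300.0, 229.3] 170 top [291.9, 196.2] 125
-65 scene [300.4, 228.6] 168 top [291.9, 196.5] 116
-60 scene [300.8, 227.9] 161 top [292.0, 196.9] 111
-55 scene [301.3, 227.3] 152 top [292.0, 197.4] 110
-50 scene [301.8, 226.8] 144 top [292.1, 197.9] 116
-45 scene [302.4, 226.3] 137 top [292.2, 198.5] 126
-40 scene [303.1, 226.0] 133 top [292.3, 199.2] 136
-35 scene [303.8, 225.7] 133 top [292.5, 199.9] 144
-30 scene [304.6, 225.4] 138 top [292.6, 200.7] 149
-25 scene [305.5, 225.3] 145 top [292.8, 201.5] 151
-20 scene [306.3, 225.3] 155 top [293.0, 202.4] 156
-15 scene [307.2, 225.3] 165 top [293.2, 203.3] 168
-10 scene [308.2, 225.4] 174 top [293.4, 204.2] 176
-5 scene [309.1, 225.7] 179 top [293.7, 205.2] 181
0 scene [310.1, 226.0] 183 top [293.9, 206.2] 186
5 scene [311.0, 226.4] 186 top [294.2, 207.1] 190
10 scene [312.0, 226.8] 188 top [294.4, 208.1] 189
15 scene [312.9, 227.4] 188 top [294.7, 209.0] 184
20 scene [313.9, 228.0] 186 top [295.0, 209.9] 178
25 scene [314.8,
[... 301 characters left out ...]
9.2, 233.9] 129 top [296.8, 215.2] 93
60 scene [319.7, 234.9] 130 top [297.0, 215.7] 91
65 scene [320.1, 235.9] 129 top [297.2, 216.2] 92
70 scene [320.5, 236.9] 125 top [297.3, 216.5] 95
75 scene [320.8, 237.9] 124 top [297.5, 216.8] 101
80 scene [321.0, 238.8] 125 top [297.6, 217.0] 105
85 scene [321.1, 239.8] 123 top [297.7, 217.1] 108
90 scene [321.2, 240.7] 120 top [297.8, 217.2] 109
95 scene [321.1, 241.6] 116 top [297.9, 217.1] 109
100 scene [321.0, 242.5] 113 top [298.0, 217.0] 108
105 scene [320.7, 243.3] 112 top [298.0, 216.8] 104
110 scene [320.4, 244.1] 113 top [298.0, 216.5] 100
115 scene [320.1, 244.8] 117 top [298.0, 216.2] 96
120 scene [319.6, 245.4] 125 top [297.9, 215.7] 94
```

View pics/z1.png

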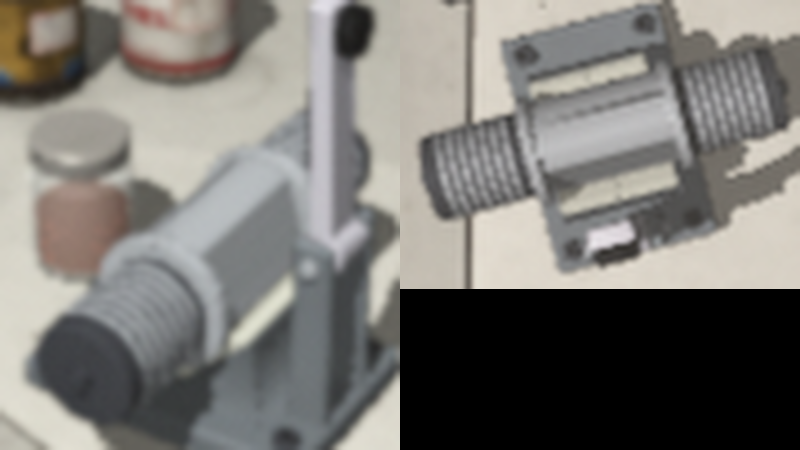

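Both cameras put an edge of the flat at about 32° from vertical on the robot side. That makes the flat's normal about 74° from up, towards the lugs, so the mandrel needs roughly 61° more roll about −Y. I'll grasp the left grip with the tool tilted −30° and finish at about +31°.

```bash
cat >> h.py <<'E'
from scipy.spatial.transform import Rotation as Ro
def tool(tilt): # tilt deg, + = body leaning to block -X ; closing axis along X
    a=Ro.from_rotvec(-np.radians(tilt)*Y)
    z=a.apply(-Z);y=a.apply(X);return Ro.from_matrix(np.c_[np.cross(y,z),y,z]),z
def go(name,p,tilt,o=None,R=None):
    o=o or bot.get_obs(); r,z=R or tool(tilt)
    print(name,np.round((p-o["eef_pos"])*1000,1),np.round((r*Ro.from_quat(o["tool_rot"]).inv()).as_rotvec(),3))
E
python3 - <<'E'
from h import *
g=C+.068*Z+.076*Y
go("level above",g+.13*Z,0)
for t in(-30,):
    z=tool(t)[1]; go("pre",g-.11*z,t); go("grasp",g-.003*z,t)
E
```

```text
level above [ 299.9 -734.7  -55.3] [-0.   -0.   -0.98]
pre [ 352.9 -720.2  -90.1] [-0.374  0.396 -0.957]
grasp [ 301.3 -734.3 -182.7] [-0.374  0.396 -0.957]
```

```bash
python3 -m inch '[300,-735,0,0,0,-0.98,100,300,-735,0,0,0,-0.98,100,300,-735,0,0,0,-0.98,100,300,-735,0,0,0,-0.98,100,300,-735,0,0,0,-0.98,100,300,-735,0,0,0,-0.98,100,300,-735,0,0,0,-0.98,100,300,-735,0,0,0,-0.98,100]'; python3 - <<'E'
from h import *
g=C+.068*Z+.076*Y
z=tool(-30)[1]; go("pre",g-.11*z,-30)
E
```

```text
clock: 1.77
eef_pos: [0.2852, 0.1637, 0.2536]
tool_rot: [0.609, 0.793, 0.001, 0.0]
ft_force: [1.0, 0.1, 0.4]
grip_width: 0.0851
grasp_force: 0.0
pre [ 226.8 -409.9  -90.4] [-0.138  0.507  0.005]
```

```bash
python3 -m inch '[227,-410,0,-0.138,0.507,0,100,227,-410,0,-0.138,0.507,0,100,227,-410,0,-0.138,0.507,0,100,227,-410,0,-0.138,0.507,0,100,227,-410,0,-0.138,0.507,0,100,227,-410,0,-0.138,0.507,0,100,227,-410,0,-0.138,0.507,0,100,227,-410,0,-0.138,0.507,0,100]';  python3 -m inch '[55,-100,-60,0,0,0,100,55,-100,-60,0,0,0,100,55,-100,-60,0,0,0,100,55,-100,-60,0,0,0,100,55,-100,-60,0,0,0,100,55,-100,-60,0,0,0,100]';  python3 - <<'E'
from h import *
g=C+.068*Z+.076*Y
z=tool(-30)[1]; go("pre",g-.11*z,-30);go("grasp",g-.003*z,-30)
print(bot.get_obs()["joint_pos"])
for c in("scene","top"):
    im=bot.camera(c);cv2.imwrite(f"pics/{c}2.png",im)
for c in("scene","top"):
  for t in("mandrel_mid","grip_left","clamp_end"):
    print(c,t,[(np.round(d["uv"],1).tolist(),round(d["confidence"],2)) for d in bot.spot_point(c,t)])
E
```

```text
clock: 2.43
eef_pos: [0.4474, -0.1283, 0.2525]
tool_rot: [0.586, 0.767, -0.206, -0.158]
ft_force: [2.0, 0.9, 0.6]
grip_width: 0.0856
grasp_force: 0.0
clock: 2.93
eef_pos: [0.5011, -0.2261, 0.1929]
tool_rot: [0.586, 0.767, -0.206, -0.159]
ft_force: [0.1, 0.9, 1.1]
grip_width: 0.0853
grasp_force: 0.0
pre [ 10.9 -20.1 -29.7] [-0.001 -0.003  0.001]
grasp [ -40.7  -34.2 -122.3] [-0.001 -0.003  0.001]
[-0.28858923  0.72630426  0.4938482   1.79819964 -0.26642318  1.07847064]
scene mandrel_mid [([318.9, 232.2], 0.86), ([381.3, 214.3], 0.8)]
scene grip_left [([389.8, 209.1], 0.92), ([299.5, 249.0], 0.86)]
scene clamp_end [([350.9, 182.2], 0.91)]
top mandrel_mid [([389.1, 208.8], 0.88), ([304.7, 202.6], 0.62)]
top grip_left [([404.6, 205.1], 0.96), ([277.9, 214.9], 0.81), ([308.5, 202.8], 0.69)]
top clamp_end [([308.5, 233.2], 0.68)]
```

```bash
python3 -m inch '[11,-20,-30,0,-0.003,0,100,11,-20,-30,0,-0.003,0,100,0,-24,-50,0,-0.003,0,100,-15,-27,-77,0,-0.003,0,100,-30,-31,-103,0,-0.003,0,100,-41,-34,-122,0,-0.003,0,100,-41,-34,-122,0,-0.003,0,100,-41,-34,-122,0,-0.003,0,100]';  python3 - <<'E'
from h import *
g=C+.068*Z+.076*Y
z=tool(-30)[1]; go("grasp",g-.003*z,-30); print(bot.get_obs()["joint_pos"])
a,b=bot.camera("scene"),bot.camera("top")
cv2.imwrite("pics/g3.png",np.hstack([cv2.resize(a[160:290,260:390],(390,390),interpolation=cv2.INTER_CUBIC),cv2.resize(b[150:250,250:350],(390,390),interpolation=cv2.INTER_CUBIC)]))
E
```

```text
clock: 4.0
eef_pos: [0.4596, -0.2599, 0.0714]
tool_rot: [0.586, 0.768, -0.206, -0.158]
ft_force: [-0.6, -0.4, 1.0]
grip_width: 0.0852
grasp_force: 0.0
grasp [ 0.8 -0.4 -0.8] [-0.001 -0.001  0.001]
[-0.35831568  0.75625128  0.2210574   1.47511758 -0.29625987  1.01244746]
```

View pics/g3.png

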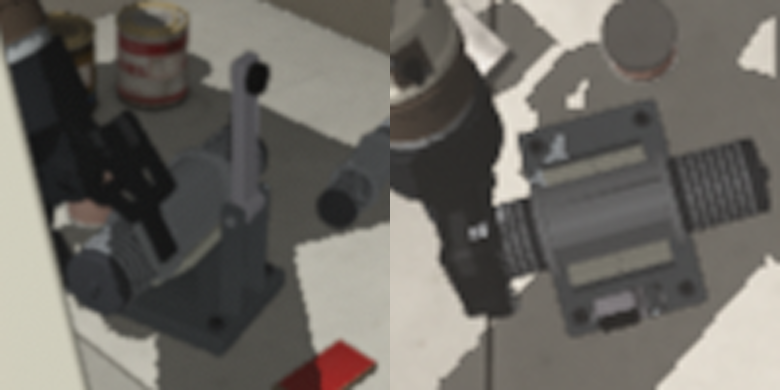

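The fingers straddle the left grip (scene crop about (130,230), top crop about (480,240)). Next I close the gripper.

```bash
python3 -m inch '[1,0,0,0,0,0,0,1,0,0,0,0,0,0,1,0,0,0,0,0,0,1,0,0,0,0,0,0,1,0,0,0,0,0,0,1,0,0,0,0,0,0]'; python3 -m inch '[1,0,0,0,0,0,0,1,0,0,0,0,0,0]'
python3 - <<'E'
from h import *
o=bot.get_obs();r=Ro.from_quat(o["tool_rot"]);z=r.apply([0,0,1])
g=o["eef_pos"]+.003*z
print(o["eef_pos"], g-C, (g-C)@X)
for t in(0,25,31): go(t,g-.003*tool(t)[1],t)
print(-Y, -5*X-5*Z)
E
```

```text
clock: 4.6
eef_pos: [0.4618, -0.2603, 0.0728]
tool_rot: [0.586, 0.768, -0.206, -0.156]
ft_force: [-1.0, 0.0, 6.4]
grip_width: 0.0465
grasp_force: 60.8
clock: 4.77
eef_pos: [0.462, -0.2603, 0.0729]
tool_rot: [0.586, 0.768, -0.206, -0.157]
ft_force: [-2.5, 1.4, 7.3]
grip_width: 0.0464
grasp_force: 60.9
[ 0.4619933  -0.26032008  0.07285544] [-0.01845443  0.07328188  0.0702582 ] 0.0015340790457278144
0 [-1.4 -0.4  0.4] [ 0.139 -0.505 -0.   ]
25 [-2.7 -0.7  0.1] [ 0.254 -0.926  0.   ]
31 [-2.9 -0.8 -0. ] [ 0.282 -1.027  0.   ]
[ 0.26383893 -0.96456675 -0.        ] [-4.82283376 -1.31919464 -5.        ]
```

```bash
python3 - <<'E'
from h import *
o=bot.get_obs()
ax=o["eef_pos"]+.0056*tool(-30)[1]
for i in range(1,11):
    t=-30+6.2*i; th=74+6.2*i
    d=27*(1-np.cos(np.radians(max(0,th-92.8))))/1000
    go((i,th),ax-d*(X+Z)/2**.5-.0056*tool(t)[1],t,o)
E
```

```text
(1, 80.2) [-0.5 -0.1  0.3] [ 0.029 -0.105 -0.   ]
(2, 86.4) [-1.1 -0.3  0.5] [ 0.058 -0.209 -0.   ]
(3, 92.6) [-1.6 -0.4  0.6] [ 0.086 -0.313 -0.   ]
(4, 98.8) [-2.3 -0.6  0.6] [ 0.115 -0.418 -0.   ]
(5, 105.0) [-3.2 -0.9  0.3] [ 0.144 -0.522 -0.   ]
(6, 111.2) [-4.3 -1.2 -0.3] [ 0.172 -0.627 -0.   ]
(7, 117.4) [-5.6 -1.5 -1.1] [ 0.201 -0.731 -0.   ]
(8, 123.6) [-7.1 -1.9 -2.3] [ 0.229 -0.835  0.   ]
(9, 129.8) [-8.8 -2.4 -3.7] [ 0.258 -0.94   0.   ]
(10, 136.0) [-10.6  -2.9  -5.3] [ 0.286 -1.044  0.   ]
```

```bash
python3 -m inch '[-0.5,0,0.3,0.029,-0.105,0,0,-1,-0.3,0.5,0.058,-0.209,0,0,-1.6,-0.4,0.6,0.086,-0.313,0,0,-2.3,-0.6,0.6,0.115,-0.418,0,0,-3.2,-0.9,0.3,0.144,-0.522,0,0]'; python3 -m inch '[-1.1,-0.3,-0.6,0.029,-0.105,0,0,-2.4,-0.6,-1.4,0.057,-0.209,0,0,-3.9,-1,-2.6,0.086,-0.313,0,0,-5.6,-1.5,-4,0.114,-0.418,0,0,-5.6,-1.5,-4,0.114,-0.418,0,0]'
python3 - <<'E'
from h import *
o=bot.get_obs();print(o["joint_pos"],np.degrees((Ro.from_quat(o["tool_rot"])*tool(-30)[0].inv()).as_rotvec()))
a,b=bot.camera("scene"),bot.camera("top")
cv2.imwrite("pics/g4.png",np.hstack([cv2.resize(a[160:290,260:390],(390,390),interpolation=cv2.INTER_CUBIC),cv2.resize(b[150:250,250:350],(390,390),interpolation=cv2.INTER_CUBIC)]))
E
```

```text
clock: 5.18
eef_pos: [0.4589, -0.2609, 0.0723]
tool_rot: [0.606, 0.795, 0.01, 0.007]
ft_force: [-0.3, -0.4, -2.8]
grip_width: 0.0466
grasp_force: 63.3
clock: 5.6
eef_pos: [0.4523, -0.2618, 0.0678]
tool_rot: [0.591, 0.774, 0.181, 0.137]
ft_force: [1.4, 2.5, 2.7]
grip_width: 0.0466
grasp_force: 62.0
[-0.72639297  0.32144128 -0.53542019  0.45230533  0.38090773  0.62912297] [ 14.94283345 -54.24703993  -0.08725024]
```

View pics/g4.png

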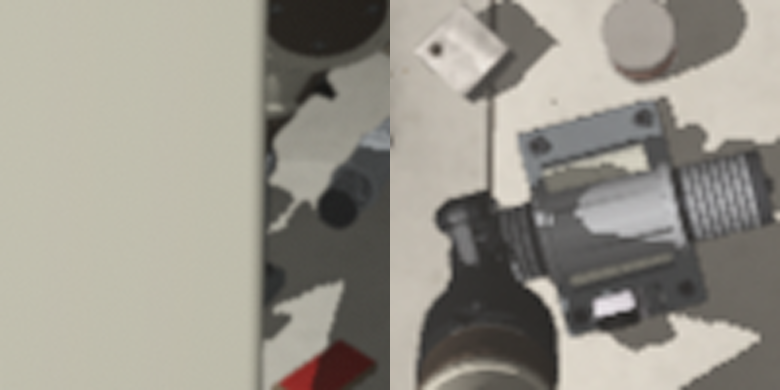

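The top view shows the mandrel shifted towards the lugs, with more of the far liner visible, as expected. I'll add the last few degrees and then release.

```bash
python3 -m inch '[-1.2,-0.3,-1.2,0.024,-0.087,0,0,-1.2,-0.3,-1.2,0.024,-0.087,0,0,-1.2,-0.3,-1.2,0.024,-0.087,0,100,-1.2,-0.3,-1.2,0.024,-0.087,0,100,-1.2,-0.3,-1.2,0.024,-0.087,0,100,-1.2,-0.3,-1.2,0.024,-0.087,0,100,-1.2,-0.3,-1.2,0.024,-0.087,0,100]'; python3 -m inch '[-20,-5,34,0,0,0,100,-40,-11,68,0,0,0,100,-55,-15,95,0,0,0,100,-55,-15,150,0,0,0,100,-75,80,200,0,0,0,100,-75,80,200,0,0,0,100,-75,80,200,0,0,0,100]'
python3 - <<'E'
from h import *
a,b=bot.camera("scene"),bot.camera("top")
cv2.imwrite("pics/g5.png",np.hstack([cv2.resize(a[160:290,260:390],(390,390),interpolation=cv2.INTER_CUBIC),cv2.resize(b[150:250,250:350],(390,390),interpolation=cv2.INTER_CUBIC)]))
for c in("scene","top"):
  for t in("mandrel_mid","grip_left","grip_right","clamp_end"):
    print(c,t,[(np.round(d["uv"],1).tolist(),round(d["confidence"],2)) for d in bot.spot_point(c,t)])
# predicted grip-end centres round vs keyed
for n,P in dict(round=C+.068*Z,keyed=C+.063*Z-.005*X).items():
    for c in("scene","top"): print(n,c,proj(c,[P,P+.075*Y,P-.075*Y]).round(1).tolist())
E
```

```text
clock: 6.28
eef_pos: [0.4531, -0.2631, 0.0666]
tool_rot: [0.584, 0.766, 0.213, 0.162]
ft_force: [-0.9, 1.5, -0.1]
grip_width: 0.0854
grasp_force: 0.0
clock: 6.87
eef_pos: [0.377, -0.1819, 0.2684]
tool_rot: [0.585, 0.766, 0.213, 0.163]
ft_force: [1.3, 0.8, -0.9]
grip_width: 0.0855
grasp_force: 0.0
scene mandrel_mid [([319.5, 233.0], 0.73), ([315.1, 257.0], 0.65)]
scene grip_left [([304.4, 251.2], 0.69)]
scene grip_right [([337.2, 216.1], 0.57)]
scene clamp_end [([336.6, 217.8], 0.63)]
top mandrel_mid [([308.9, 205.4], 0.9), ([389.5, 211.8], 0.82), ([309.4, 261.8], 0.27), ([304.9, 203.6], 0.25), ([335.3, 194.0], 0.17)]
top grip_left [([405.5, 203.9], 0.78), ([278.2, 216.0], 0.57)]
top grip_right [([335.6, 200.3], 0.96), ([366.4, 220.6], 0.64)]
top clamp_end [([311.0, 233.5], 0.67), ([313.7, 161.3], 0.44)]
round scene [[316.9, 230.4], [297.0, 248.7], [334.3, 214.4]]
round top [[305.5, 203.6], [275.8, 211.6], [335.2, 195.6]]
keyed scene [[318.9, 233.1], [299.1, 251.6], [336.1, 216.9]]
keyed top [[306.2, 205.6], [276.6, 213.6], [335.7, 197.7]]
```

View pics/g5.png

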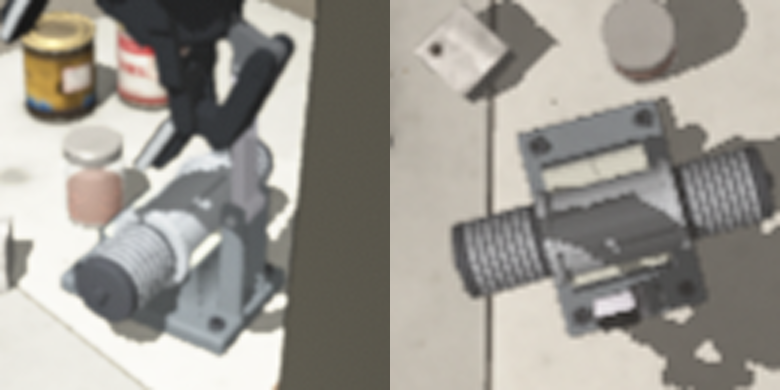

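The grips are now at (278,216) and (336,200) in the top view, which matches the keyed prediction. Next is the clamp: push its button with closed fingers along an arc.

```bash
cat >> h.py <<'E'
H=C-.058*X+.0965*Z
def press(ph,off=0,tip=.022):
    t=5+40*ph/1.6
    B=H+X*(.099*np.cos(ph)-.0125*np.sin(ph))+Z*(.099*np.sin(ph)+.0125*np.cos(ph))+off*(-np.sin(ph)*X+np.cos(ph)*Z)
    a=tool(t)[1];c=X*np.cos(np.radians(t))+Z*np.sin(np.radians(t))
    return B-.0145*c-tip*a,t
E
python3 - <<'E'
from h import *
o=bot.get_obs()
for off in(.06,.04,.01): go(off,*press(1.55,off),o)
print(tri((311,233.5),(336.6,217.8)))
E
```

```text
0.06 [ -47.  -191.3  -62.4] [ 0.056 -0.215 -0.   ]
0.04 [ -27.7 -186.1  -62.9] [ 0.056 -0.215 -0.   ]
0.01 [   1.2 -178.1  -63.5] [ 0.056 -0.215 -0.   ]
(array([ 0.41675901, -0.34357126,  0.12583767]), np.float64(0.02064007233368373))
```

```bash
python3 -m inch '[-40,-10,0,0.056,-0.215,0,0,-47,-50,0,0.056,-0.215,0,0,-47,-90,-20,0.056,-0.215,0,0,-47,-130,-40,0.056,-0.215,0,0,-47,-165,-62,0.056,-0.215,0,0,-47,-191,-62,0.056,-0.215,0,0,-47,-191,-62,0.056,-0.215,0,0,-47,-191,-62,0.056,-0.215,0,0]'
python3 - <<'E'
from h import *
o=bot.get_obs();print(o["joint_pos"])
a,b=bot.camera("scene"),bot.camera("top")
cv2.imwrite("pics/g6.png",np.hstack([cv2.resize(a[140:290,260:410],(390,390),interpolation=cv2.INTER_CUBIC),cv2.resize(b[170:270,250:350],(390,390),interpolation=cv2.INTER_CUBIC)]))
for f in(1.55,1.4,1.2,1.,.8,.6,.4,.2): go(f,*press(f),o)
E
```

```text
clock: 8.03
eef_pos: [0.3299, -0.3756, 0.2018]
tool_rot: [0.564, 0.737, 0.297, 0.225]
ft_force: [-0.4, 0.0, 0.0]
grip_width: -0.0002
grasp_force: 0.0
[-1.24973497  0.2394703  -0.35822523  0.92226645  0.76296234  0.0777995 ]
1.55 [58.3 16.8 -0.2] [-0.003 -0.     0.002]
1.4 [73.1 20.8  1.9] [-0.02   0.063  0.002]
1.2 [92.9 26.2  1.2] [-0.043  0.147  0.002]
1.0 [111.9  31.4  -3.4] [-0.066  0.231  0.002]
0.8 [129.4  36.2 -11.8] [-0.089  0.316  0.003]
0.6 [144.7  40.4 -23.4] [-0.112  0.4    0.003]
0.4 [157.4  43.9 -37.7] [-0.135  0.484  0.003]
0.2 [166.9  46.5 -54.2] [-0.158  0.568  0.003]
```

View pics/g6.png

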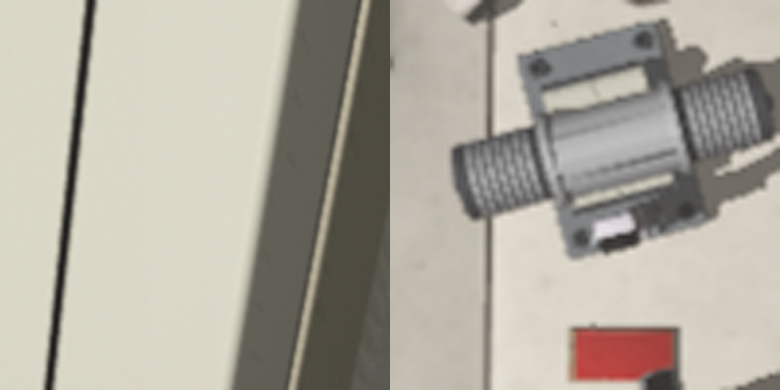

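The top view shows a round surface upward with the mandrel shifted towards the lugs, so it looks keyed. The fingers sit clear behind the arm, so I'll push it over.

```bash
python3 -m inch '[30,9,0,0,0,0,0,58,17,0,0,0,0,0,73,21,2,-0.02,0.063,0,0,83,23.5,2,-0.03,0.105,0,0,93,26,1,-0.043,0.147,0,0,102,29,-1,-0.055,0.19,0,0,112,31.5,-3.5,-0.066,0.231,0,0,112,31.5,-3.5,-0.066,0.231,0,0]'
python3 - <<'E'
from h import *
o=bot.get_obs()
bot.camera("top");bot.camera("scene")
for c in("top","scene"):print([(np.round(d["uv"],1).tolist(),round(d["confidence"],2)) for d in bot.spot_point(c,"clamp_end")])
for f in(1.55,1.2,1.,.8): print(f,[proj(c,press(f)[0]*0+H+X*(.099*np.cos(f)-.0125*np.sin(f))+Z*(.099*np.sin(f)+.0125*np.cos(f))) for c in("top","scene")])
for f in(.8,.6,.5,.4,.3,.2,.1,0): go(f,*press(f),o)
E
```

```text
clock: 8.8
eef_pos: [0.4446, -0.3404, 0.2031]
tool_rot: [0.583, 0.77, 0.205, 0.16]
ft_force: [-0.1, 0.4, 0.2]
grip_width: 0.0001
grasp_force: 0.0
[([302.0, 210.0], 0.56)]
[]
1.55 [array([[309.95783592, 233.3532797 ]]), array([[347.69336455, 186.2747076 ]])]
1.2 [array([[305.73894612, 217.2156996 ]]), array([[331.85431144, 182.77178708]])]
1.0 [array([[303.6582512 , 208.61205446]]), array([[323.53911113, 183.38333388]])]
0.8 [array([[301.95146129, 201.02145389]]), array([[316.19821293, 185.77769347]])]
0.8 [ 14.7   1.  -13.1] [-0.016  0.088 -0.006]
0.6 [ 30.    5.2 -24.7] [-0.039  0.172 -0.007]
0.5 [ 36.7   7.  -31.6] [-0.051  0.215 -0.007]
0.4 [ 42.7   8.7 -39.1] [-0.063  0.257 -0.007]
0.3 [ 47.9  10.1 -47.1] [-0.074  0.299 -0.007]
0.2 [ 52.2  11.3 -55.6] [-0.086  0.341 -0.007]
0.1 [ 55.6  12.2 -64.4] [-0.098  0.383 -0.007]
0 [ 58.2  12.9 -73.5] [-0.109  0.425 -0.008]
```

```bash
python3 -m inch '[15,1,-13,-0.016,0.088,0,0,23,3,-19,-0.027,0.13,0,0,30,5,-25,-0.039,0.172,0,0,37,7,-32,-0.051,0.215,0,0,43,9,-39,-0.063,0.257,0,0,48,10,-47,-0.074,0.299,0,0,52,11,-56,-0.086,0.341,0,0,52,11,-56,-0.086,0.341,0,0]'
python3 - <<'E'
from h import *
o=bot.get_obs()
for f in(.2,.1,0,-.05): go(f,*press(f),o)
E
```

```text
clock: 9.67
eef_pos: [0.4938, -0.3311, 0.1429]
tool_rot: [0.604, 0.792, 0.069, 0.049]
ft_force: [-0.1, -1.5, -1.6]
grip_width: -0.0
grasp_force: 0.5
0.2 [3.  2.  4.7] [-0.004 -0.006 -0.002]
0.1 [ 6.4  2.9 -4.2] [-0.015  0.036 -0.002]
0 [  9.    3.6 -13.3] [-0.027  0.078 -0.001]
-0.05 [  9.9   3.9 -17.9] [-0.033  0.099 -0.001]
```

```bash
python3 -m inch '[4,2,-3,-0.01,0.03,0,0,7,3,-7,-0.02,0.055,0,0,9,3,-11,-0.027,0.078,0,0,9,3,-13,-0.027,0.078,0,0,9,3,-13,-0.027,0.078,0,0]'; python3 -m inch '[0,0,-1.5,0,0,0,0,0,0,-3,0,0,0,0,0,0,-3,0,0,0,0]'
```

```text
clock: 10.08
eef_pos: [0.499, -0.3295, 0.1299]
tool_rot: [0.607, 0.794, 0.033, 0.025]
ft_force: [-5.7, -3.1, -3.7]
grip_width: 0.0002
grasp_force: 3.5
clock: 10.33
eef_pos: [0.4993, -0.3295, 0.1277]
tool_rot: [0.607, 0.794, 0.034, 0.026]
ft_force: [-6.2, -2.4, -1.5]
grip_width: -0.0005
grasp_force: 3.2
```

```bash
python3 -m inch '[0,0,-1.5,0,0,0,0,0,0,-3,0,0,0,0,0,0,-3,0,0,0,0]'; python3 -m inch '[0,0,-1.5,0,0,0,0,0,0,-3,0,0,0,0,0,0,-3,0,0,0,0]'
```

```text
clock: 10.58
eef_pos: [0.4996, -0.3295, 0.1249]
tool_rot: [0.607, 0.794, 0.034, 0.026]
ft_force: [-5.6, -2.3, -0.5]
grip_width: 0.0006
grasp_force: 3.0
clock: 10.83
eef_pos: [0.4998, -0.3295, 0.1227]
tool_rot: [0.607, 0.794, 0.034, 0.027]
ft_force: [-6.7, -1.4, 2.0]
grip_width: 0.0
grasp_force: 3.3
```

```bash
python3 - <<'E'
from h import *
a,b=bot.camera("scene"),bot.camera("top")
for c in("top","scene"):
  for t in ("clamp_end","mandrel_mid","grip_left"): print(c,t,[(np.round(d["uv"],1).tolist(),round(d["confidence"],2)) for d in bot.spot_point(c,t)])
for f in(.3,.1,0): print(f,[proj(c,H+X*(.099*np.cos(f)-.0125*np.sin(f))+Z*(.099*np.sin(f)+.0125*np.cos(f))) for c in("top","scene")])
cv2.imwrite("pics/g7.png",np.hstack([cv2.resize(a[170:270,270:370],(390,390),interpolation=cv2.INTER_CUBIC),cv2.resize(b[160:260,250:350],(390,390),interpolation=cv2.INTER_CUBIC)]))
E
```

```text
top clamp_end []
top mandrel_mid [([388.2, 211.4], 0.66)]
top grip_left [([407.2, 203.2], 0.78)]
scene clamp_end []
scene mandrel_mid [([379.2, 218.0], 0.9), ([322.5, 231.9], 0.65), ([343.9, 226.6], 0.44)]
scene grip_left [([388.4, 206.4], 0.68)]
0.3 [array([[299.71160078, 188.47383381]]), array([[303.6377261 , 198.21257038]])]
0.1 [array([[299.66784942, 186.42005345]]), array([[301.26783251, 205.08159253]])]
0 [array([[299.81935949, 186.03822829]]), array([[300.67391535, 208.7807874 ]])]
```

View pics/g7.png

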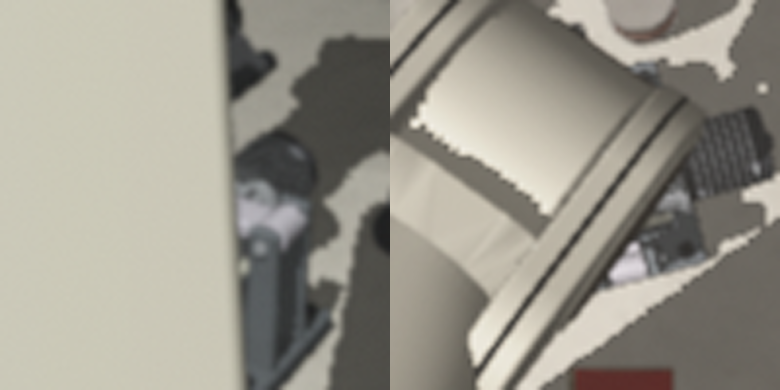

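The view is blocked by the arm. By height, though, the tips (z about 0.101) sit at the level bar's top just behind the button, so the arm is nearly down. I'll ease back in x and press on.

```bash
python3 -m inch '[-3,-1,-1,0,0,0,0,-3,-1,-2,0,0,0,0,-3,-1,-2,0,0,0,0]'; python3 -m inch '[0,0,-1,0,0,0,0,0,0,-2,0,0,0,0,0,0,-2,0,0,0,0]'
```

```text
clock: 11.48
eef_pos: [0.499, -0.3301, 0.122]
tool_rot: [0.606, 0.794, 0.035, 0.028]
ft_force: [-5.6, 0.5, 6.3]
grip_width: 0.0
grasp_force: 3.2
clock: 11.73
eef_pos: [0.4991, -0.3301, 0.1218]
tool_rot: [0.606, 0.794, 0.035, 0.029]
ft_force: [-8.7, 2.0, 15.3]
grip_width: 0.0001
grasp_force: 7.6
```

Height has stalled while force rises to 15 N, so the arm is resting. I'll retreat straight up and check.

```bash
python3 -m inch '[0,0,-1.5,0,0,0,0,0,0,-1.5,0,0,0,0,0,0,2,0,0,0,0]'; python3 -m inch '[-3,-1,40,0,0,0,0,-3,-1,80,0,0,0,0,-5,0,120,0,0,0,0,-40,40,130,0,0,0,0,-70,80,130,0,0,0,0,-90,120,130,0,0,0,0,-110,160,130,0,0,0,0,-130,200,130,0,0,0,0]';python3 -m inch '[-40,40,0,0,0,0,0,-60,80,0,0,0,0,0,-80,120,0,0,0,0,0,-80,160,0,0,0,0,0,-80,200,0,0,0,0,0,-80,240,0,0,0,0,0]'
python3 - <<'E'
from h import *
a,b=bot.camera("scene"),bot.camera("top")
for c in("top","scene"):
  for t in ("clamp_end","mandrel_mid","grip_left","grip_right","steel_block","jar","panel"): print(c,t,[(np.round(d["uv"],1).tolist(),round(d["confidence"],2)) for d in bot.spot_point(c,t)][:3])
for f in(.1,.04,0): print(f,[proj(c,H+X*(.099*np.cos(f)-.0125*np.sin(f))+Z*(.099*np.sin(f)+.0125*np.cos(f))) for c in("top","scene")])
cv2.imwrite("pics/g8.png",np.hstack([cv2.resize(a[170:270,270:370],(390,390),interpolation=cv2.INTER_CUBIC),cv2.resize(b[160:260,250:350],(390,390),interpolation=cv2.INTER_CUBIC)]))
E
```

```text
clock: 11.98
eef_pos: [0.4995, -0.33, 0.1231]
tool_rot: [0.606, 0.794, 0.036, 0.029]
ft_force: [-2.2, -1.0, -2.4]
grip_width: 0.0001
grasp_force: 1.2
clock: 12.65
eef_pos: [0.3824, -0.1544, 0.2509]
tool_rot: [0.606, 0.794, 0.036, 0.029]
ft_force: [0.7, 0.6, 0.5]
grip_width: 0.0003
grasp_force: 0.0
clock: 13.15
eef_pos: [0.3028, 0.0721, 0.2513]
tool_rot: [0.606, 0.794, 0.037, 0.029]
ft_force: [0.9, -0.4, -0.2]
grip_width: -0.0
grasp_force: 0.0
top clamp_end [([297.8, 188.1], 0.68), ([268.1, 166.9], 0.37), ([308.9, 262.5], 0.32)]
top mandrel_mid [([306.5, 205.1], 0.76), ([389.8, 211.0], 0.68)]
top grip_left [([277.0, 216.0], 0.8), ([403.6, 204.8], 0.77)]
top grip_right [([367.5, 218.4], 0.94), ([315.2, 162.2], 0.22)]
top steel_block [([269.8, 166.3], 0.66)]
top jar [([312.5, 162.0], 0.62)]
top panel [([308.8, 262.7], 0.78)]
scene clamp_end [([254.8, 252.0], 0.63), ([300.2, 208.0], 0.56)]
scene mandrel_mid [([319.7, 231.8], 0.55)]
scene grip_left [([388.8, 207.6], 0.8), ([299.9, 251.0], 0.69)]
scene grip_right [([375.0, 227.3], 0.97), ([337.4, 214.7], 0.55)]
scene steel_block [([255.3, 256.6], 0.89)]
scene jar [([292.2, 230.4], 0.87), ([320.3, 233.2], 0.51), ([304.4, 251.6], 0.36)]
scene panel [([370.0, 285.4], 0.9)]
0.1 [array([[299.66784942, 186.42005345]]), array([[301.26783251, 205.08159253]])]
0.04 [array([[299.74539131, 186.14019778]]), array([[300.86433453, 207.28365575]])]
0 [array([[299.81935949, 186.03822829]]), array([[300.67391535, 208.7807874 ]])]
```

View pics/g8.png

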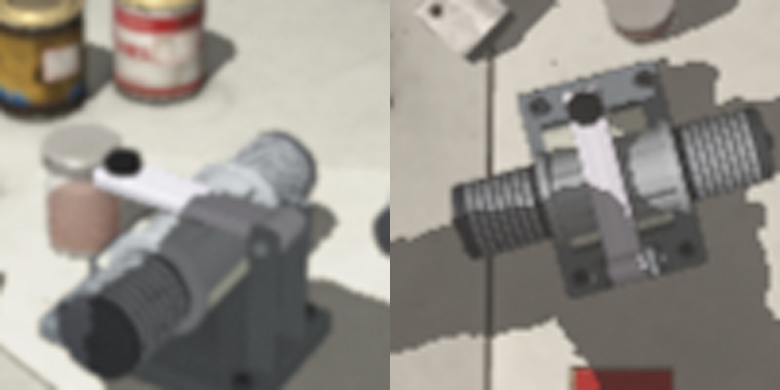

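The arm lies across the mandrel with its button at scene (301.5, 211). I'll check the angle numerically using the button's black blob.

```bash
python3 - <<'E'
from h import *
for c,(x0,y0,x1,y1) in dict(scene=(294,204,309,219),top=(292,180,308,195)).items():
    g=cv2.cvtColor(bot.camera(c),cv2.COLOR_BGR2GRAY)[y0:y1,x0:x1]; w=np.clip(60-g.astype(float),0,None)
    yy,xx=np.mgrid[y0:y1,x0:x1]; print(c,(w*xx).sum()/w.sum(),(w*yy).sum()/w.sum(),(w>0).sum())
    for f in(.09,.04,0): print(f,proj(c,H+X*(.099*np.cos(f)-.0085*np.sin(f))+Z*(.099*np.sin(f)+.0085*np.cos(f))))
E
```

```text
scene 301.1156462585034 211.19183673469388 34
0.09 [[301.0844842  206.99534869]]
0.04 [[300.8369889 208.8554095]]
0 [[300.70914084 210.36682338]]
top 300.02222222222224 186.48888888888888 41
0.09 [[299.77824248 186.3516258 ]]
0.04 [[299.86724889 186.21310046]]
0 [[299.95797692 186.17718013]]
```

The button's position matches angle 0, and the robot is clear of everything.

```bash
python3 -c "
from workcell import bot
print(bot.job_done())"
```

```text
the job is handed in; nothing more can be done
None
```

I rolled the mandrel until its flat keyed on the lug-side groove face, then pressed the hold-down arm down onto it. The last pictures put the arm at about 0 rad, and the cube, jar and panel showed no clear movement. I handed the job in at about 13 s on the robot's clock, and no verdict came back.

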